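# Find the stamped carton and push it to the dispatch line

### The job

Without gripping or lifting anything, use the fingertips to tip over both standing cartons, one after the other, so that each lies on a broad face and its underside can be seen. Then push the one with the red stamp underneath, lying and top end first, until its top lies flat against the dispatch rail, and leave the other carton lying well back from the rail. Push gently, disturb nothing else on the table, and draw the hand clear.

Things in the scene. Friction and masses are not known exactly. Their poses are not given: they have to be found in the camera images.
- carton_1: closed brown cardboard carton, 64 mm deep (its x) by 100 wide (its y) by 110 high (its z), about 0.22 kg, tan packing tape over its top, blank white label on the face towards the robot (its -x face). Origin at the centre of its underside; z points up from underside to top. It stands upright at the start. Only one of the two cartons bears a stamp.
- carton_1_center (a point): centre of carton_1: 55 mm above the table while it stands, 32 mm when it lies on a broad (100x110 mm) face
- carton_1_top (a point): centre of carton_1's taped top face, 110 mm from its underside
- carton_1_under (a point): centre of carton_1's underside (64x100 mm)
- carton_2: closed brown cardboard carton, 64 mm deep (its x) by 100 wide (its y) by 110 high (its z), about 0.22 kg, tan packing tape over its top, blank white label on the face towards the robot (its -x face). Origin at the centre of its underside; z points up from underside to top. It stands upright at the start. Only one of the two cartons bears a stamp.
- carton_2_center (a point): centre of carton_2: 55 mm above the table while it stands, 32 mm when it lies on a broad (100x110 mm) face
- carton_2_top (a point): centre of carton_2's taped top face, 110 mm from its underside
- carton_2_under (a point): centre of carton_2's underside (64x100 mm)
- stamp (a point): the stamp: a red disc with a white ring, 48 mm across, in the middle of the underside of one of the two cartons (it coincides with that carton's underside centre); out of sight until the carton has been tipped over
- rail: dispatch line: straight aluminium rail fixed to the table beyond the cartons, 620 mm long (its y), 20 mm thick (its x), 30 mm high, orange stripe along its top, black end caps. Origin at the centre of its underside; its -x face, 10 mm before the origin, looks towards the robot and is where cartons are lined up
- pin_tin: round silver-grey tin, 60 mm across, 32 high; bystander, origin at the centre of its underside
- yellow_tape_measure: yellow tape measure, 64x72x25 mm; bystander, origin at the centre of its underside
- snips: small dark side cutters lying flat, 46x125x12 mm; bystander, origin at the centre of its underside
- glue_stick: white and blue glue stick standing upright, 31 mm across, 96 high; bystander, origin at the centre of its underside
- blue_clip: small blue clip, 21x44x24 mm; bystander, origin at the centre of its underside
- cork_block: cork sanding block, 60x100x34 mm; bystander, origin at the centre of its underside
There are look-alikes about, which are no part of the job. What is shaped like the carton_2 but blue or orange is not meant.

How it is judged (in metres and radians):
On the way, in this order (a step that is already met when the one before it is completed fails the run):
1. one carton has been tipped over and lies (((angle between carton_1's own z axis and vertical between 1.45 and 1.69 rad and height (world z) of carton_1_center below 0.042 m) or (angle between carton_2's own z axis and vertical between 1.45 and 1.69 rad and height (world z) of carton_2_center below 0.042 m))), for 0.2 s.
2. both cartons lie tipped over, the stamped one not yet at the rail (angle between carton_1's own z axis and vertical between 1.45 and 1.69 rad and height (world z) of each of carton_1_center, carton_2_center below 0.042 m and angle between carton_2's own z axis and vertical between 1.45 and 1.69 rad and x of carton_1_top in the frame of rail below -0.03 m), for 0.2 s.
3. the stamped carton has been pushed against the rail (angle between carton_1's own z axis and vertical between 1.45 and 1.69 rad and height (world z) of carton_1_center below 0.042 m and x of carton_1_top in the frame of rail between -0.022 and 0 m and y of carton_1_top in the frame of rail between -0.3 and 0.3 m and angle between the z axis of carton_1 and the x axis of rail, either way round below 0.14 rad), for 0.2 s.
At the end, for the whole second after the job is handed in: Both cartons lie on a broad face and are at rest; the top of the stamped one is within 12 mm of the rail's near face and square to it within 8 degrees, between the rail's ends; the centre of the other is more than 90 mm from the rail's near face (all of step 3 and angle between carton_2's own z axis and vertical between 1.45 and 1.69 rad and height (world z) of carton_2_center below 0.042 m and x of carton_2_center in the frame of rail below -0.1 m and linear speed of each of carton_1, carton_2 below 0.01 m/s); the robot touches nothing.
It fails at once if a carton is lifted or carried (height (world z) of any of carton_1_center, carton_2_center above 0.085 m or (angle between carton_1's own z axis and vertical above 1.45 rad and height (world z) of carton_1_center above 0.055 m) or (angle between carton_2's own z axis and vertical above 1.45 rad and height (world z) of carton_2_center above 0.055 m)).
It fails at once if a carton is squeezed or rammed with more than 60 N (contact force between the fingers and carton_1 above 60 N or contact force between the fingers and carton_2 above 60 N).
It fails at once if the carton without the stamp gets within a few centimetres of the rail (x of carton_2_center in the frame of rail above -0.085 m).
It fails at once if another thing on the table is moved by more than 20 mm (distance of any of pin_tin, yellow_tape_measure, snips, glue_stick, blue_clip, cork_block from where it was at the start of the episode above 0.02 m).
It also fails if it takes over 64 s, if anything falls off the work surface, if the arm or the gripper's body presses on something with over 40 N, if the wrist force passes 120 N, or if a joint passes its speed limit or range.

### The arm

A 7-joint arm with a two-finger parallel gripper is mounted at the origin on the work surface; the furniture and walls round the work are solid. World frame = base frame: x ahead of the robot, y to its left, z up, the work surface at z = 0. Lengths are in mm, angles in rad, forces in N, time in s.
With the tool pointing down it reaches from about 425 to 875 mm from the base axis. Payload 4.7 kg.
Tool frame: the origin (TCP) lies on the centre line of the jaws, within the pads' length; the fingertips stand 17 mm ahead of it and the grasp point (between the pads) lies 2 mm behind it; z points along the fingers, y is the direction in which the jaws open and shut (so a half turn about z gives the same grasp; the last joint's range is limited). The gripper opens to 87 mm and grips with 3 to 60 N. Pads are 19 mm wide; open, the fingers measure 117 mm over their backs; the gripper's body (75 mm by 190 mm) begins 51 mm behind the grasp point.
Start: joints at [1.267, 0.321, -0.07, 1.45, 0.023, 1.371, -0.057], TCP at [203.091, -617.477, 239.587] pointing down, gripper open.
Joint ranges: [-2.86, 2.86], [-0.3, 2.09], [-1.38, 1.24], [0.06, 2.45], [-1.56, 4.7], [0.09, 2.05], [-2.69, 2.69]. Speed limits (rad/s): [2.57, 2.57, 3.14, 3.14, 3.14, 3.14, 3.14].

### API

Orientations are given as a rotation vector (axis times angle).
In Python, from cell import env gives the robot as it stands. The module is installed in compiled form; this text tells all that it offers.
- The arm moves only by the tool play_rows, never from a script. Its argument "targets" is a list of rows, each an object of numbers: "claw": the finger opening in m, from 0 to 0.087; "tx", "ty", "tz": the shift along the world's x, y, z in m; "turn": the turn about the world's z in degrees. A call has 1 to 20 rows; each row is the pose to reach, as a shift and turn from the pose measured when the call began; what a row does not reach only later rows make up. A row lasts 1/8 s, in which the tool goes at most 62.5 mm and 10.7 degrees, less where a joint would pass 70% of its speed; a pose out of reach is approached as far as the arm can. A call with a gripper value outside its range is refused whole. The fingers move at their own pace and stop on an object; "grip_force" is the grip in N (left out, the last holds). Time passes only in rows, so rows that repeat a pose let the fingers close. It gives the time, the measured TCP pose, the force and the opening at its end, in the units of the state.
- env.sense(): the state, without advancing time (a new reading comes with each control period).
- env.read_camera(name): name is "scene" or "top"; returns the picture (400x640x3 uint8, blue, green, red); there is no depth.
- env.camera_params(name): a dict with "K" (3x3 intrinsics, pixels), "view" (4x4, takes a point from world to camera coordinates). Camera axes: x right, y down, z forward; pixel columns grow to the right and rows downward; lengths in mm; the calibration is good to about 2 mm. A picture is of the moment at which its call begins. camera_params takes no time and is no camera call.
- env.sign_off(): hands the job in, once; it reports no verdict.
Trained networks look in the newest picture that a camera, given by its name, has taken for a name from the list of things; names that differ only in an ending like _2 or _b are one class to them, and where a whole thing is asked for, a point or a joint stands for the part that bears it (a point fixed in the world has none). Each returns a list of dicts, best first, with "score" (0 to 1); they miss things now and then, are a little off and sometimes report something else, mostly with a low value. They report only what shows in the picture. A call takes as long as a camera call. They do not tell look-alikes from the thing itself.
- env.boxes_of(query, camera): "extent" ([centre column, centre row, width, height] in pixels, round what is visible of it).
The state is a dict: "t": time; "joints": joint angles; "qd": joint speeds; "effort": joint torques, N m; "tool_pos": TCP position; "tool_rot": TCP orientation; "contact_force": force on the tool from outside, world axes, zero at the start; "wrist_torque": the same for the moment, N m; "opening": finger opening in mm.
Only numpy, scipy, OpenCV 4.12 (cv2) and the standard library are available. Lean on these libraries where they do the work, as an engineer would, in place of code of your own. Each camera call takes 0.05 s, during which the arm holds its last target.

## Working session

There is one attempt and no reset: what is moved stays moved. The work goes in short steps, Python scripts to look and compute and a tool call to move; the robot and the scene stay as the last step left them, time stands still between calls to the robot, and variables do not carry over. Pictures are saved under pics/ and viewed, and the job is handed in when it is done.

Besides the shell and the picture viewer there is one more tool, called after "Call:" by a JSON object that holds its "op" and its "data", one argument or row to a line. play_rows: Moves the arm, as the interface text tells. Its arguments: {"type":"object","properties":{"targets":{"type":"array","items":{"type":"object","properties":{"claw":{"type":"number"},"tx":{"type":"number"},"ty":{"type":"number"},"tz":{"type":"number"},"turn":{"type":"number"}}}},"grip_force":{"type":"number"}},"required":["targets"]}

```bash
mkdir -p pics; python3 - <<'E'
from cell import env
import cv2,numpy as np
for c in("scene","top"):
    cv2.imwrite(f"pics/{c}0.png",env.read_camera(c))
    p=env.camera_params(c);print(c,np.round(p["K"],1).tolist(),np.round(p["view"],4).tolist())
for q in("carton_1","rail"):
  for c in("scene","top"):
    for d in env.boxes_of(q,c): print(q,c,np.round(d["extent"],1),round(d["score"],2))
s=env.sense();print(s)
E
```

```text
scene [[362.0, 0.0, 318.3], [0.0, 362.0, 206.5], [0.0, 0.0, 1.0]] [[-0.6175, -0.7866, -0.0011, 334.344], [-0.5276, 0.4152, -0.7411, 347.9304], [0.5834, -0.457, -0.6714, 1145.3198], [0.0, 0.0, 0.0, 1.0]]
top [[389.4, 0.0, 321.7], [0.0, 389.4, 202.0], [0.0, 0.0, 1.0]] [[-0.0099, -0.9999, 0.0038, 1.8129], [-0.989, 0.0092, -0.1473, 507.6675], [0.1473, -0.0052, -0.9891, 1163.4048], [0.0, 0.0, 0.0, 1.0]]
carton_1 scene [434.7 227.   31.2  30.6] 0.91
carton_1 scene [291.6 235.9  31.9  38.8] 0.75
carton_1 scene [394.3 213.1  29.2  38.6] 0.75
carton_1 scene [351.  207.6  27.8  38.5] 0.42
carton_1 top [427.4 302.4  47.9  40.5] 0.78
carton_1 top [363.8 207.9  38.4  25.2] 0.64
carton_1 top [399.5 247.9  45.7  38.5] 0.6
rail scene [286.6 190.6 129.9  57.3] 0.58
rail scene [249.2 279.   21.1  16.4] 0.25
rail top [327.2 120.  200.5  22.9] 0.93
{'t': 0.3, 'joints': array([ 1.26709702,  0.32131414, -0.07011277,  1.45087677,  0.02262713,
        1.37079568, -0.05688138]), 'qd': array([ 0.0009543 , -0.00211063,  0.00047593, -0.00409208,  0.00099181,
        0.00012006, -0.00177988]), 'effort': array([ 1.10796400e-04, -4.90534115e+01, -4.02438277e-01, -3.12211919e+01,
       -6.36080489e-02,  3.86935403e-02,  8.85557279e-05]), 'tool_pos': array([ 203.03303853, -617.31484432,  239.19311466]), 'tool_rot': array([-3.10142281e+00, -4.97106036e-01,  2.76553422e-04]), 'contact_force': array([ 0.72185332, -0.48820146,  1.13882438]), 'wrist_torque': array([ 0.01271077,  0.03964001, -0.00057384]), 'opening': 87.30546028863147}
```

View pics/top0.png

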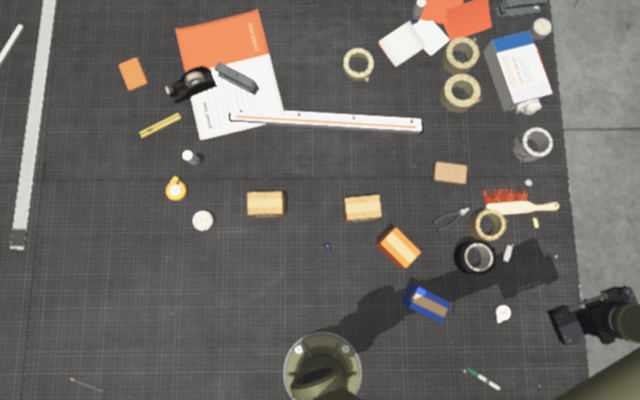

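View pics/scene0.png

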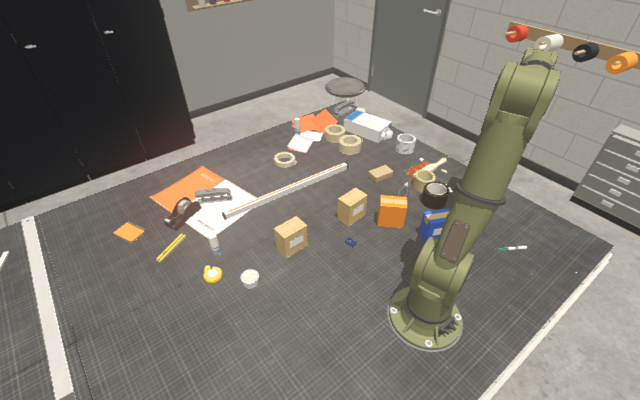

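```bash
python3 -c "
import cv2
i=cv2.imread('pics/top0.png');cv2.imwrite('pics/topc.png',cv2.resize(i[90:340,200:470],None,fx=2.4,fy=2.4,interpolation=3)[:600])
i=cv2.imread('pics/scene0.png');cv2.imwrite('pics/scenec.png',cv2.resize(i[150:310,200:470],None,fx=2.9,fy=2.9,interpolation=3))"
```

```text
(no output)
```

View pics/topc.png

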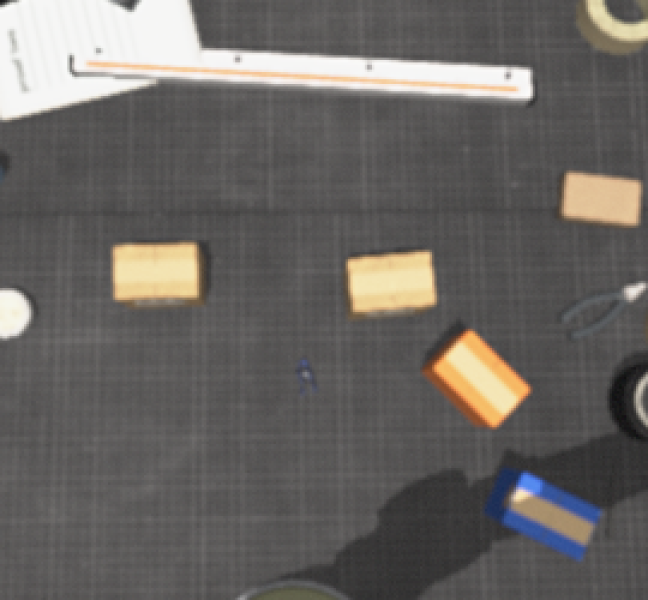

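View pics/scenec.png

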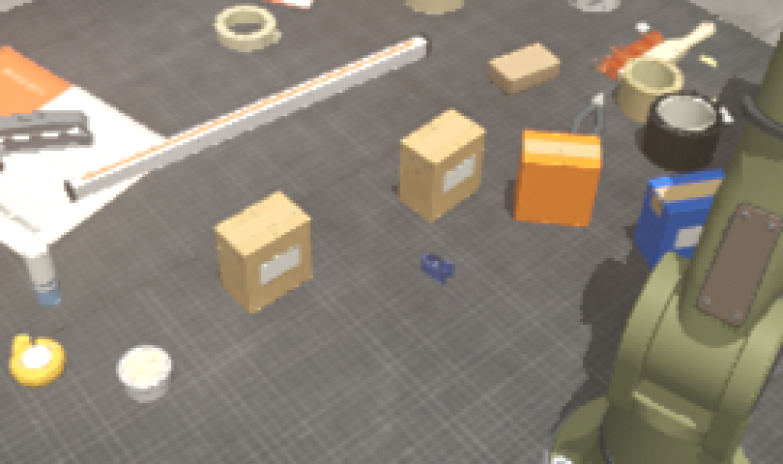

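Candidates in the top view are the plain brown cartons at (266,203) and (363,207). The look-alikes are the orange box at (399,248) and the blue box at (428,303), and the cork block at (451,173) is also similar in colour. By description and in the close crop, the two brown ones with tan tape and a white label are meant.

```bash
cat > h.py <<'E'
from cell import env
import cv2,numpy as np
from scipy.spatial.transform import Rotation as R
P={c:env.camera_params(c) for c in("top","scene")}
def back(c,px,z):
    K=np.array(P[c]["K"]);V=np.array(P[c]["view"]);Rm=V[:3,:3];o=-Rm.T@V[:3,3]
    px=np.atleast_2d(np.array(px,float));d=np.c_[px,np.ones(len(px))]@np.linalg.inv(K).T@Rm
    return (o+d*((z-o[2])/d[:,2])[:,None])[:,:2]
def proj(c,X):
    K=np.array(P[c]["K"]);V=np.array(P[c]["view"]);X=np.atleast_2d(X)
    q=(X@V[:3,:3].T+V[:3,3])@K.T;return q[:,:2]/q[:,2:]
E
python3 - <<'E'
from h import *
o=np.array([200,90]);f=lambda L:np.array(L)/2.4+o
for n,L in dict(left=[(113,244),(199,242),(202,300),(114,301)],right=[(347,257),(430,251),(436,306),(351,315)]).items():
    b=back("top",f(L),110);print(n,b.round().tolist(),b.mean(0).round())
print("rail near top edge",back("top",f([(73,73),(531,100)]),30).round(), "far",back("top",f([(72,55),(531,68)]),30).round())
print("stripe",back("top",f([(88,64),(517,89)]),30).round())
for n,p,z in[("clip",(327,246),12),("tin",(203,221),32),("yellow",(176,189),25),("snips",(452,218),6),("cork",(451,173),34),("glue",(191,157),90),("orange",(399,248),110)]: print(n,back("top",p,z).round())
s=env.sense();print(R.from_rotvec(s["tool_rot"]).as_matrix().round(3))
# scene check of cartons
p0=cv2.imread("pics/scene0.png")
for q in("glue_stick","snips","pin_tin","cork_block","yellow_tape_measure","blue_clip"):
    d=env.boxes_of(q,"top")[:2];print(q,[(e["extent"],e["score"]) for e in d])
E
```

```text
left [[529.0, 214.0], [531.0, 110.0], [460.0, 106.0], [460.0, 211.0]] [495. 160.]
right [[511.0, -69.0], [517.0, -170.0], [450.0, -175.0], [440.0, -73.0]] [ 480. -122.]
rail near top edge [[ 775.  287.]
 [ 733. -323.]] far [[ 801.  288.]
 [ 777. -325.]]
stripe [[ 788.  267.]
 [ 748. -305.]]
clip [[373. -18.]]
tin [[453. 362.]]
yellow [[555. 452.]]
snips [[ 458. -413.]]
cork [[ 596. -409.]]
glue [[640. 387.]]
orange [[ 362. -221.]]
[[ 0.95   0.313 -0.   ]
 [ 0.313 -0.95   0.001]
 [-0.    -0.001 -1.   ]]
glue_stick [([193.2, 158.7, 21.5, 12.7], 0.71)]
snips [([451.0, 218.7, 27.7, 14.4], 0.76)]
pin_tin [([202.7, 217.6, 21.7, 22.1], 0.91), ([450.4, 218.4, 37.1, 20.9], 0.61)]
cork_block [([449.6, 171.5, 35.2, 24.2], 0.82)]
yellow_tape_measure [([176.2, 186.5, 19.4, 22.6], 0.57)]
blue_clip [([267.4, 204.1, 39.7, 28.4], 0.38)]
```

Call:
{"op": "play_rows", "data": {
  "targets": [
    {"tx": 0.02, "ty": 0.05, "tz": 0.0, "turn": -3, "claw": 0.05},
    {"tx": 0.04, "ty": 0.1, "tz": 0.0, "turn": -6, "claw": 0.05},
    {"tx": 0.06, "ty": 0.15, "tz": 0.0, "turn": -9, "claw": 0.05},
    {"tx": 0.08, "ty": 0.2, "tz": 0.0, "turn": -12, "claw": 0.05},
    {"tx": 0.1, "ty": 0.25, "tz": 0.0, "turn": -13.6, "claw": 0.05},
    {"tx": 0.13, "ty": 0.3, "tz": 0.0, "turn": -13.6, "claw": 0.05},
    {"tx": 0.155, "ty": 0.35, "tz": 0.0, "turn": -13.6, "claw": 0.05},
    {"tx": 0.18, "ty": 0.4, "tz": 0.0, "turn": -13.6, "claw": 0.05},
    {"tx": 0.2, "ty": 0.45, "tz": 0.0, "turn": -13.6, "claw": 0.05},
    {"tx": 0.217, "ty": 0.495, "tz": 0.0, "turn": -13.6, "claw": 0.05},
    {"tx": 0.217, "ty": 0.495, "tz": -0.02, "turn": -13.6, "claw": 0.05},
    {"tx": 0.217, "ty": 0.495, "tz": -0.04, "turn": -13.6, "claw": 0.05}
  ]
}}

```text
t: 2.1
tool_pos: [420.5, -121.8, 199.6]
tool_rot: [3.138, 0.129, 0.002]
contact_force: [0.1, 0.5, -0.2]
opening: 50.2
```

```bash
python3 - <<'E'
from h import *
cv2.imwrite("pics/s1.png",env.read_camera("scene"))
i=env.read_camera("top");cv2.imwrite("pics/t1.png",cv2.resize(i[90:340,200:470],None,fx=2.4,fy=2.4)[:600])
s=env.sense();print(s["t"],s["tool_pos"],s["tool_rot"],s["contact_force"],s["opening"])
E
```

```text
2.2 [ 418.7304203  -121.89663331  197.95461003] [-3.13782866 -0.1271651   0.00512885] [-0.28522117  0.28167993 -0.98267966] 49.84118774825268
```

View pics/t1.png

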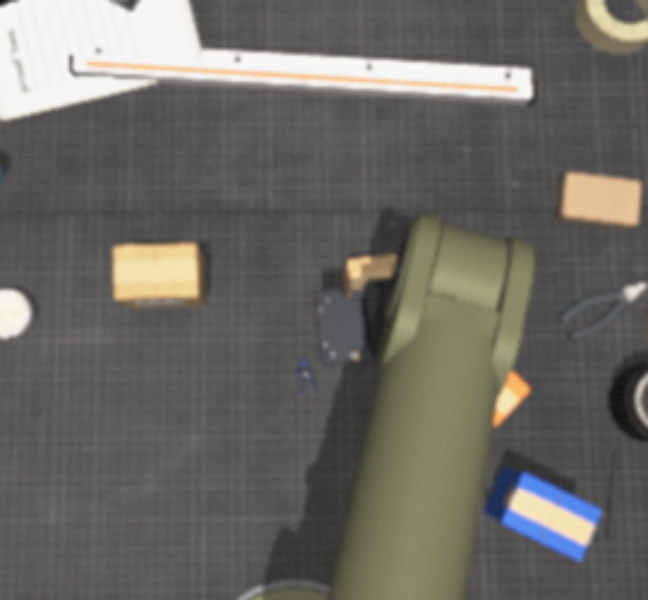

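View pics/s1.png

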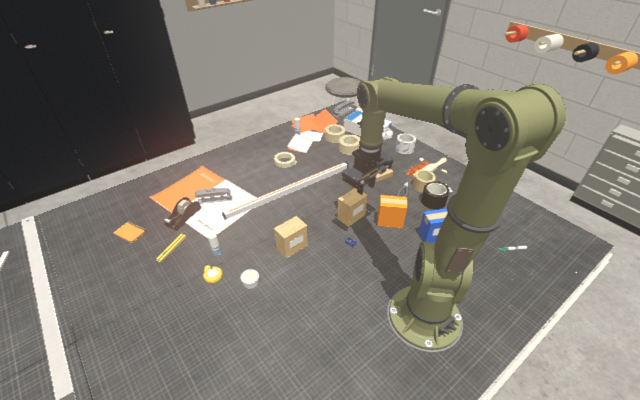

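The hand is over the robot side of the right carton (crop about (345,325)). Next I descend and push gently at the top.

Call:
{"op": "play_rows", "data": {
  "targets": [
    {"tz": -0.03, "tx": 0},
    {"tz": -0.06, "tx": 0},
    {"tz": -0.085, "tx": 0},
    {"tz": -0.094, "tx": 0},
    {"tz": -0.094, "tx": 0.006},
    {"tz": -0.094, "tx": 0.01},
    {"tz": -0.094, "tx": 0.014},
    {"tz": -0.094, "tx": 0.018, "ty": 0.001},
    {"tz": -0.094, "tx": 0.022, "ty": 0.001},
    {"tz": -0.094, "tx": 0.026, "ty": 0.002},
    {"tz": -0.094, "tx": 0.03, "ty": 0.002},
    {"tz": -0.094, "tx": 0.034, "ty": 0.002}
  ]
}}

```text
validation failed for argument at $.ta...
```

```bash
python3 - <<'E'
from h import *
i=env.read_camera("scene");cv2.imwrite("pics/s2.png",cv2.resize(i[150:290,250:470],None,fx=3.5,fy=3.5))
E
```

```text
(no output)
```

View pics/s2.png

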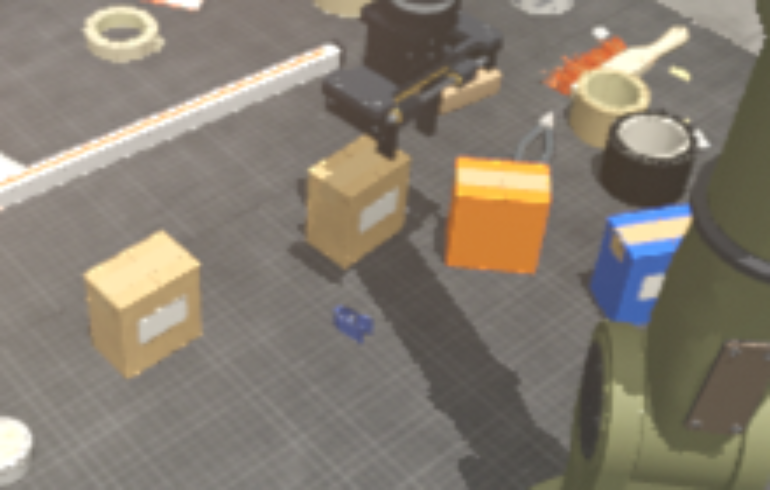

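The call was refused, so nothing moved. The hand is still above and behind the carton. I'll give all fields in every row.

Call:
{"op": "play_rows", "data": {
  "targets": [
    {"tx": 0.0, "ty": 0.0, "tz": -0.03, "turn": 0.0, "claw": 0.05},
    {"tx": 0.0, "ty": 0.0, "tz": -0.06, "turn": 0.0, "claw": 0.05},
    {"tx": 0.0, "ty": 0.0, "tz": -0.085, "turn": 0.0, "claw": 0.05},
    {"tx": 0.0, "ty": 0.0, "tz": -0.094, "turn": 0.0, "claw": 0.05},
    {"tx": 0.006, "ty": 0.0, "tz": -0.094, "turn": 0.0, "claw": 0.05},
    {"tx": 0.01, "ty": 0.0, "tz": -0.094, "turn": 0.0, "claw": 0.05},
    {"tx": 0.014, "ty": 0.001, "tz": -0.094, "turn": 0.0, "claw": 0.05},
    {"tx": 0.018, "ty": 0.001, "tz": -0.094, "turn": 0.0, "claw": 0.05},
    {"tx": 0.022, "ty": 0.001, "tz": -0.094, "turn": 0.0, "claw": 0.05},
    {"tx": 0.026, "ty": 0.002, "tz": -0.094, "turn": 0.0, "claw": 0.05},
    {"tx": 0.03, "ty": 0.002, "tz": -0.094, "turn": 0.0, "claw": 0.05},
    {"tx": 0.034, "ty": 0.002, "tz": -0.094, "turn": 0.0, "claw": 0.05}
  ]
}}

```text
t: 3.75
tool_pos: [453.7, -120.2, 105.1]
tool_rot: [-3.138, -0.127, 0.003]
contact_force: [-1.0, -0.6, 1.8]
opening: 50.2
```

```bash
python3 - <<'E'
from h import *
i=env.read_camera("scene");cv2.imwrite("pics/s3.png",cv2.resize(i[150:290,250:470],None,fx=3.5,fy=3.5))
print(env.sense()["contact_force"],env.sense()["tool_pos"])
E
```

```text
[-0.84579486 -0.34433203 -0.08853271] [ 454.36446112 -120.19547673  105.24530987]
```

View pics/s3.png

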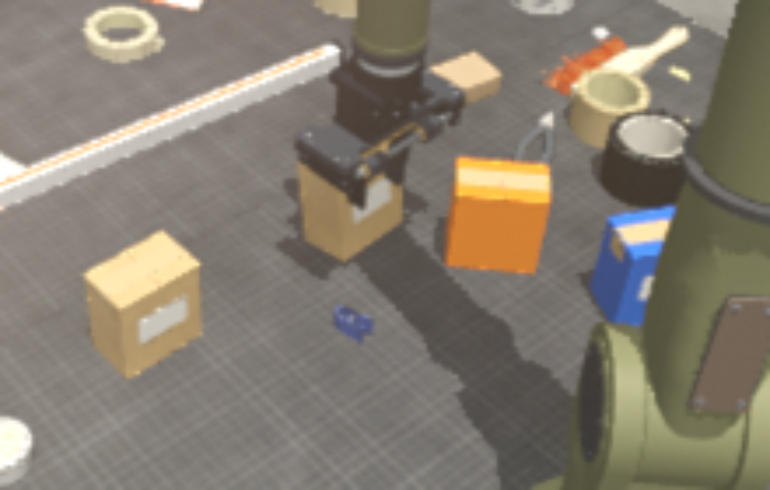

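It is beginning to tilt: the bottom edge at crop (345,258) has risen about 8 px. I continue.

Call:
{"op": "play_rows", "data": {
  "targets": [
    {"tx": 0.004, "ty": 0.0, "tz": 0.0, "turn": 0.0, "claw": 0.05},
    {"tx": 0.008, "ty": 0.001, "tz": 0.0, "turn": 0.0, "claw": 0.05},
    {"tx": 0.012, "ty": 0.001, "tz": 0.0, "turn": 0.0, "claw": 0.05},
    {"tx": 0.016, "ty": 0.001, "tz": 0.0, "turn": 0.0, "claw": 0.05},
    {"tx": 0.02, "ty": 0.002, "tz": 0.0, "turn": 0.0, "claw": 0.05},
    {"tx": 0.024, "ty": 0.002, "tz": 0.0, "turn": 0.0, "claw": 0.05},
    {"tx": 0.028, "ty": 0.002, "tz": 0.0, "turn": 0.0, "claw": 0.05},
    {"tx": 0.032, "ty": 0.003, "tz": 0.0, "turn": 0.0, "claw": 0.05},
    {"tx": 0.036, "ty": 0.003, "tz": 0.0, "turn": 0.0, "claw": 0.05},
    {"tx": 0.04, "ty": 0.003, "tz": 0.0, "turn": 0.0, "claw": 0.05},
    {"tx": 0.044, "ty": 0.004, "tz": 0.0, "turn": 0.0, "claw": 0.05},
    {"tx": 0.048, "ty": 0.004, "tz": 0.0, "turn": 0.0, "claw": 0.05}
  ]
}}

```text
t: 5.3
tool_pos: [502.6, -116.0, 105.2]
tool_rot: [-3.138, -0.127, 0.001]
contact_force: [0.3, -1.4, 0.4]
opening: 49.8
```

```bash
python3 - <<'E'
from h import *
i=env.read_camera("scene");cv2.imwrite("pics/s4.png",cv2.resize(i[150:290,250:470],None,fx=3.5,fy=3.5))
print(env.sense()["contact_force"],env.sense()["tool_pos"])
E
```

```text
[-0.05216375 -0.14437397  0.25231861] [ 503.14132688 -116.01589134  105.28927637]
```

View pics/s4.png

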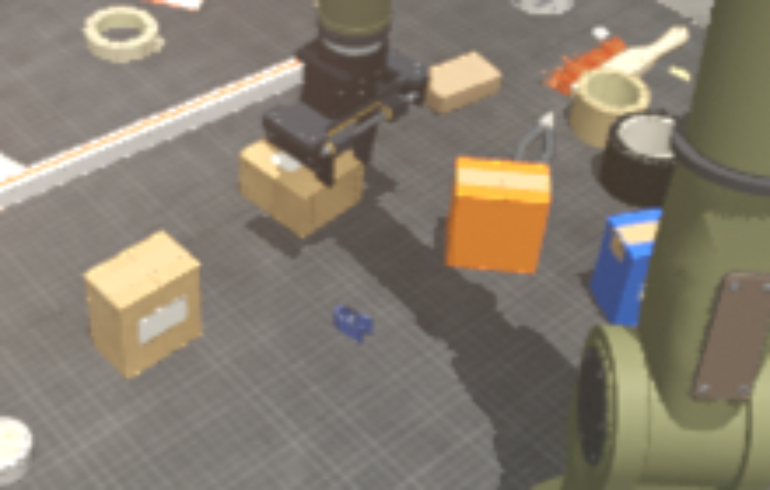

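The right carton appears to have fallen forward. Its underside, at crop (335,200), looks plain. I move to the left carton and check on the way.

Call:
{"op": "play_rows", "data": {
  "targets": [
    {"tx": -0.03, "ty": 0.02, "tz": 0.03, "turn": 0.0, "claw": 0.05},
    {"tx": -0.05, "ty": 0.06, "tz": 0.06, "turn": 0.0, "claw": 0.05},
    {"tx": -0.07, "ty": 0.1, "tz": 0.06, "turn": -1.0, "claw": 0.05},
    {"tx": -0.075, "ty": 0.15, "tz": 0.06, "turn": -2.0, "claw": 0.05},
    {"tx": -0.075, "ty": 0.2, "tz": 0.06, "turn": -3.0, "claw": 0.05},
    {"tx": -0.075, "ty": 0.24, "tz": 0.06, "turn": -3.0, "claw": 0.05},
    {"tx": -0.075, "ty": 0.265, "tz": 0.06, "turn": -3.0, "claw": 0.05},
    {"tx": -0.075, "ty": 0.276, "tz": 0.05, "turn": -3.0, "claw": 0.05},
    {"tx": -0.075, "ty": 0.276, "tz": 0.03, "turn": -3.0, "claw": 0.05},
    {"tx": -0.075, "ty": 0.276, "tz": 0.01, "turn": -3.0, "claw": 0.05},
    {"tx": -0.075, "ty": 0.276, "tz": 0.0, "turn": -3.0, "claw": 0.05}
  ]
}}

```text
t: 6.72
tool_pos: [427.6, 159.9, 104.4]
tool_rot: [-3.141, -0.045, 0.002]
contact_force: [0.8, -0.2, 0.1]
opening: 49.9
```

```bash
python3 - <<'E'
from h import *
i=env.read_camera("scene");cv2.imwrite("pics/s5.png",cv2.resize(i[150:290,250:470],None,fx=3.5,fy=3.5))
i=env.read_camera("top");cv2.imwrite("pics/t5.png",cv2.resize(i[90:340,200:470],None,fx=2.4,fy=2.4)[:600])
print(env.sense()["contact_force"],env.sense()["tool_pos"])
E
```

```text
[ 0.04432927 -0.3738131  -0.21396496] [427.43947182 159.76838068 104.52971642]
```

View pics/s5.png

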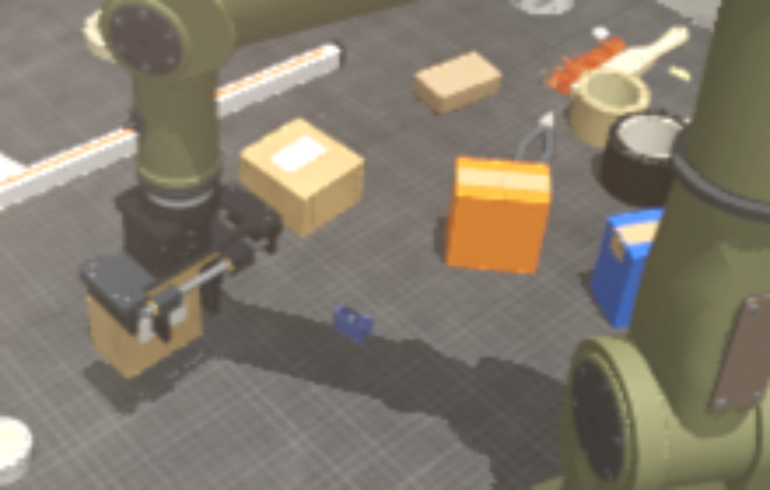

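View pics/t5.png

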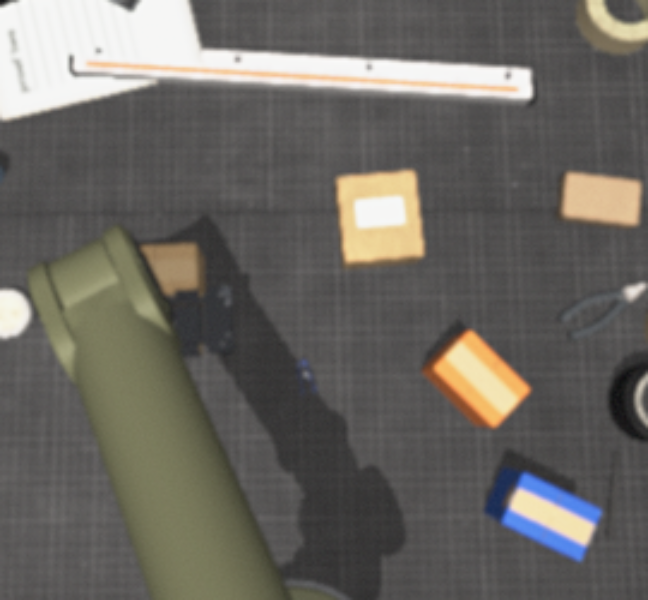

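The right carton lies flat, label up, with a plain underside at crop (335,200), so the left one should carry the stamp. Next I tip the left one.

Call:
{"op": "play_rows", "data": {
  "targets": [
    {"tx": 0.008, "ty": 0.0, "tz": 0.0, "turn": 0.0, "claw": 0.05},
    {"tx": 0.014, "ty": 0.0, "tz": 0.0, "turn": 0.0, "claw": 0.05},
    {"tx": 0.019, "ty": 0.0, "tz": 0.0, "turn": 0.0, "claw": 0.05},
    {"tx": 0.023, "ty": 0.0, "tz": 0.0, "turn": 0.0, "claw": 0.05},
    {"tx": 0.027, "ty": 0.0, "tz": 0.0, "turn": 0.0, "claw": 0.05},
    {"tx": 0.031, "ty": 0.001, "tz": 0.0, "turn": 0.0, "claw": 0.05},
    {"tx": 0.035, "ty": 0.001, "tz": 0.0, "turn": 0.0, "claw": 0.05},
    {"tx": 0.039, "ty": 0.001, "tz": 0.0, "turn": 0.0, "claw": 0.05},
    {"tx": 0.043, "ty": 0.001, "tz": 0.0, "turn": 0.0, "claw": 0.05},
    {"tx": 0.047, "ty": 0.001, "tz": 0.0, "turn": 0.0, "claw": 0.05},
    {"tx": 0.051, "ty": 0.001, "tz": 0.0, "turn": 0.0, "claw": 0.05},
    {"tx": 0.055, "ty": 0.001, "tz": 0.0, "turn": 0.0, "claw": 0.05},
    {"tx": 0.059, "ty": 0.002, "tz": 0.0, "turn": 0.0, "claw": 0.05},
    {"tx": 0.063, "ty": 0.002, "tz": 0.0, "turn": 0.0, "claw": 0.05},
    {"tx": 0.067, "ty": 0.002, "tz": 0.0, "turn": 0.0, "claw": 0.05},
    {"tx": 0.071, "ty": 0.002, "tz": 0.0, "turn": 0.0, "claw": 0.05},
    {"tx": 0.075, "ty": 0.002, "tz": 0.0, "turn": 0.0, "claw": 0.05},
    {"tx": 0.079, "ty": 0.002, "tz": 0.0, "turn": 0.0, "claw": 0.05},
    {"tx": 0.083, "ty": 0.002, "tz": 0.0, "turn": 0.0, "claw": 0.05},
    {"tx": 0.087, "ty": 0.002, "tz": 0.0, "turn": 0.0, "claw": 0.05}
  ]
}}

```text
t: 9.32
tool_pos: [514.8, 161.8, 104.6]
tool_rot: [-3.14, -0.045, 0.003]
contact_force: [-0.1, 1.2, -0.2]
opening: 50.1
```

Call:
{"op": "play_rows", "data": {
  "targets": [
    {"tx": -0.03, "ty": 0.0, "tz": 0.01, "turn": -1.5, "claw": 0.05},
    {"tx": -0.06, "ty": 0.0, "tz": 0.01, "turn": -3, "claw": 0.05},
    {"tx": -0.075, "ty": 0.0, "tz": 0.01, "turn": -5, "claw": 0.05},
    {"tx": -0.075, "ty": 0.0, "tz": 0.01, "turn": -6, "claw": 0.05}
  ]
}}

```text
t: 9.82
tool_pos: [439.3, 161.6, 114.7]
tool_rot: [3.139, -0.119, -0.002]
contact_force: [0.6, -0.8, 0.8]
opening: 49.9
```

```bash
python3 - <<'E'
from h import *
i=env.read_camera("scene");cv2.imwrite("pics/s6.png",cv2.resize(i[150:290,250:470],None,fx=3.5,fy=3.5))
i=env.read_camera("top");cv2.imwrite("pics/t6.png",cv2.resize(i[90:340,200:470],None,fx=2.4,fy=2.4)[:600])
print(env.sense()["contact_force"],env.sense()["tool_pos"])
E
```

```text
[-0.40994901  0.33758399 -0.04005227] [440.64269504 161.664606   114.87591235]
```

View pics/s6.png

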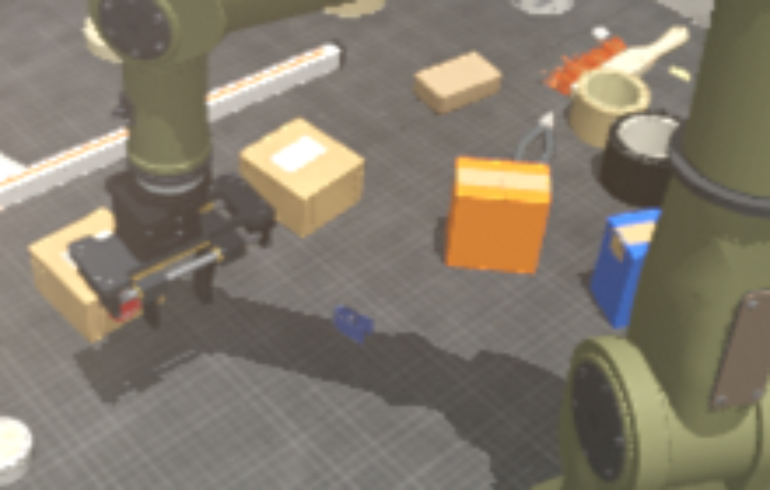

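View pics/t6.png

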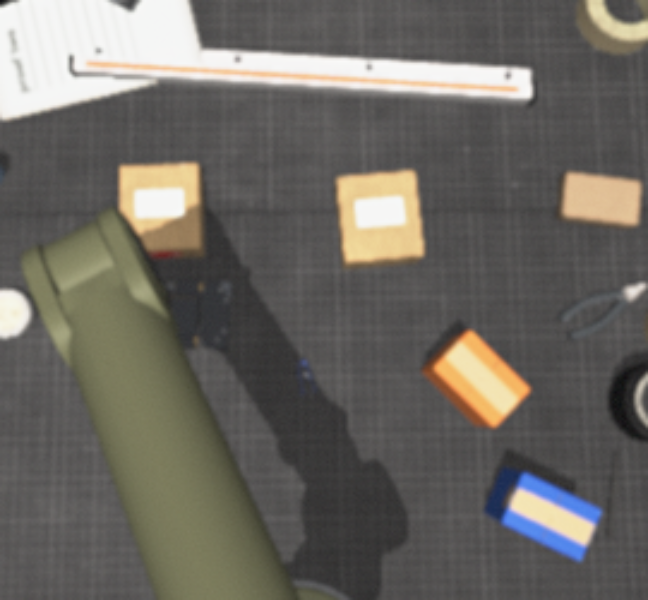

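The left carton lies flat and the red stamp shows, at scene crop (125,303) and top crop (160,253). Next I measure it.

```bash
python3 - <<'E'
from h import *
o=np.array([200,90]);f=lambda L:np.array(L)/2.4+o
print(back("top",f([(119,165),(198,163),(203,251)]),64).round())
print("other",back("top",f([(337,177),(415,170),(423,256),(345,264)]),64).round())
E
```

```text
[[640. 217.]
 [641. 116.]
 [527. 109.]]
other [[ 622.  -61.]
 [ 630. -161.]
 [ 518. -168.]
 [ 509.  -69.]]
```

Call:
{"op": "play_rows", "data": {
  "targets": [
    {"tx": 0.0, "ty": 0.0, "tz": -0.03, "turn": 0.0, "claw": 0.07},
    {"tx": 0.0, "ty": 0.0, "tz": -0.055, "turn": 0.0, "claw": 0.07},
    {"tx": 0.0, "ty": 0.0, "tz": -0.07, "turn": 0.0, "claw": 0.07},
    {"tx": 0.02, "ty": 0.0, "tz": -0.073, "turn": 0.0, "claw": 0.07},
    {"tx": 0.045, "ty": 0.0, "tz": -0.073, "turn": 0.0, "claw": 0.07},
    {"tx": 0.06, "ty": 0.0, "tz": -0.073, "turn": 0.0, "claw": 0.07},
    {"tx": 0.066, "ty": 0.0, "tz": -0.073, "turn": 0.0, "claw": 0.07},
    {"tx": 0.072, "ty": 0.0, "tz": -0.073, "turn": 0.0, "claw": 0.07},
    {"tx": 0.078, "ty": 0.0, "tz": -0.073, "turn": 0.0, "claw": 0.07},
    {"tx": 0.084, "ty": -0.001, "tz": -0.073, "turn": 0.0, "claw": 0.07},
    {"tx": 0.09, "ty": -0.001, "tz": -0.073, "turn": 0.0, "claw": 0.07},
    {"tx": 0.096, "ty": -0.001, "tz": -0.073, "turn": 0.0, "claw": 0.07},
    {"tx": 0.102, "ty": -0.002, "tz": -0.073, "turn": 0.0, "claw": 0.07},
    {"tx": 0.108, "ty": -0.002, "tz": -0.073, "turn": 0.0, "claw": 0.07},
    {"tx": 0.114, "ty": -0.003, "tz": -0.073, "turn": 0.0, "claw": 0.07},
    {"tx": 0.12, "ty": -0.003, "tz": -0.073, "turn": 0.0, "claw": 0.07},
    {"tx": 0.126, "ty": -0.004, "tz": -0.073, "turn": 0.0, "claw": 0.07},
    {"tx": 0.132, "ty": -0.004, "tz": -0.073, "turn": 0.0, "claw": 0.07},
    {"tx": 0.138, "ty": -0.004, "tz": -0.073, "turn": 0.0, "claw": 0.07},
    {"tx": 0.144, "ty": -0.005, "tz": -0.073, "turn": 0.0, "claw": 0.07}
  ]
}}

```text
t: 12.42
tool_pos: [585.1, 156.8, 41.8]
tool_rot: [-3.138, 0.119, 0.001]
contact_force: [-1.3, -0.1, 1.3]
opening: 70.5
```

```bash
python3 - <<'E'
from h import *
i=env.read_camera("top");cv2.imwrite("pics/t7.png",cv2.resize(i[90:240,200:370],None,fx=4,fy=4))
print(env.sense()["contact_force"],env.sense()["tool_pos"],env.sense()["t"])
E
```

```text
[-0.26716592  0.25686222 -0.02406185] [585.9925989  156.40754346  41.89687247] 12.475
```

View pics/t7.png

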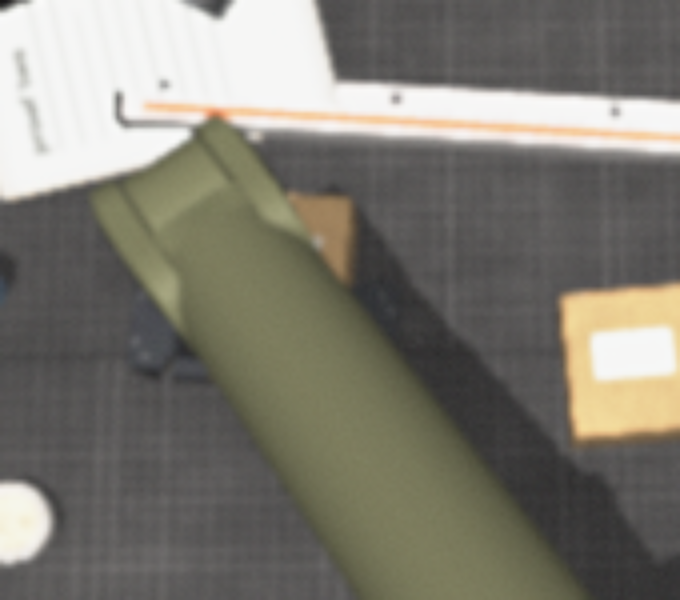

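```bash
python3 - <<'E'
from h import *
f=lambda L:np.array(L)/4+np.array([200,90])
print(back("top",f([(293,192),(353,198)]),64).round(), "rail near top",back("top",f([(120,124),(340,137),(676,152)]),30).round(),"rail bottom-ish",back("top",f([(676,154)]),0).round())
E
```

```text
[[705. 145.]
 [700.  99.]] rail near top [[ 774.  288.]
 [ 761.  112.]
 [ 746. -157.]] rail bottom-ish [[ 755. -161.]]
```

The carton is square to the rail (front edge 705 to 700 in x, about parallel to it) and the gap is about 59 mm.

Call:
{"op": "play_rows", "data": {
  "targets": [
    {"tx": 0.006, "ty": 0.0, "tz": 0.0, "turn": 0.0, "claw": 0.07},
    {"tx": 0.012, "ty": -0.001, "tz": 0.0, "turn": 0.0, "claw": 0.07},
    {"tx": 0.018, "ty": -0.001, "tz": 0.0, "turn": 0.0, "claw": 0.07},
    {"tx": 0.024, "ty": -0.002, "tz": 0.0, "turn": 0.0, "claw": 0.07},
    {"tx": 0.03, "ty": -0.002, "tz": 0.0, "turn": 0.0, "claw": 0.07},
    {"tx": 0.036, "ty": -0.003, "tz": 0.0, "turn": 0.0, "claw": 0.07},
    {"tx": 0.04, "ty": -0.003, "tz": 0.0, "turn": 0.0, "claw": 0.07},
    {"tx": 0.044, "ty": -0.003, "tz": 0.0, "turn": 0.0, "claw": 0.07},
    {"tx": 0.048, "ty": -0.003, "tz": 0.0, "turn": 0.0, "claw": 0.07},
    {"tx": 0.051, "ty": -0.004, "tz": 0.0, "turn": 0.0, "claw": 0.07},
    {"tx": 0.053, "ty": -0.004, "tz": 0.0, "turn": 0.0, "claw": 0.07}
  ]
}}

```text
t: 13.85
tool_pos: [639.1, 152.3, 41.9]
tool_rot: [-3.138, 0.121, -0.001]
contact_force: [-1.8, -0.5, -0.1]
opening: 70.4
```

Call:
{"op": "play_rows", "data": {
  "targets": [
    {"tx": 0.001, "ty": 0.0, "tz": 0.0, "turn": 0.0, "claw": 0.07},
    {"tx": 0.002, "ty": 0.0, "tz": 0.0, "turn": 0.0, "claw": 0.07},
    {"tx": 0.003, "ty": 0.0, "tz": 0.0, "turn": 0.0, "claw": 0.07}
  ]
}}

```text
t: 14.22
tool_pos: [642.2, 152.3, 41.9]
tool_rot: [-3.138, 0.121, -0.001]
contact_force: [-2.0, -0.5, -0.2]
opening: 70.0
```

```bash
python3 - <<'E'
from h import *
i=env.read_camera("top");cv2.imwrite("pics/t8.png",cv2.resize(i[90:240,200:370],None,fx=4,fy=4))
i=env.read_camera("scene");cv2.imwrite("pics/s8.png",cv2.resize(i[150:290,200:420],None,fx=3.5,fy=3.5))
print(env.sense()["contact_force"],env.sense()["tool_pos"],env.sense()["t"])
E
```

```text
[-1.03662169  0.57752715 -0.30204715] [642.30116456 152.2725064   41.90372173] 14.325
```

View pics/t8.png

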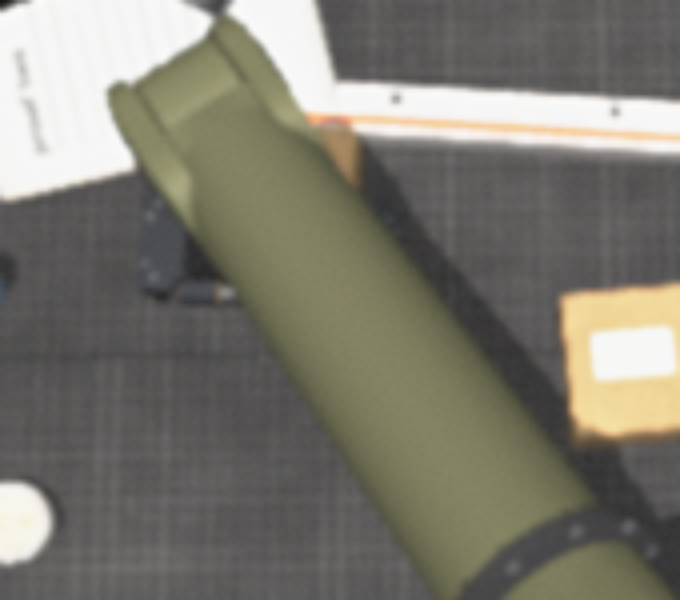

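View pics/s8.png

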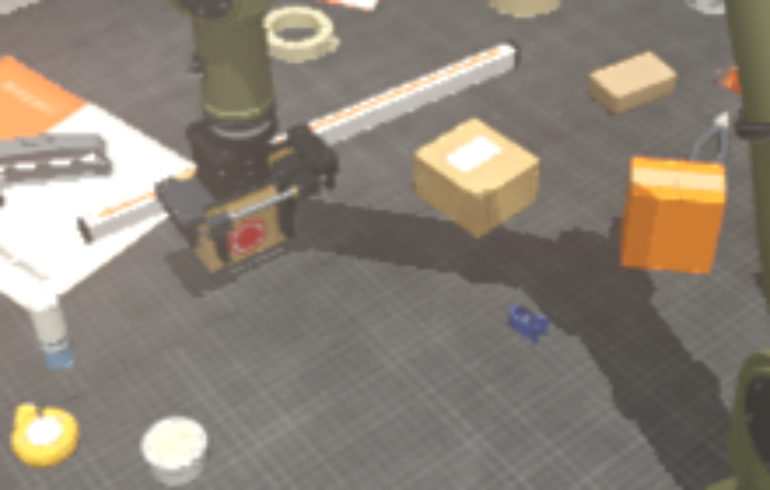

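Near the rail, with low force (about 2 N). I continue in 1.5 mm steps until the force rises.

Call:
{"op": "play_rows", "data": {
  "targets": [
    {"tx": 0.0015, "ty": 0.0, "tz": 0.0, "turn": 0.0, "claw": 0.07},
    {"tx": 0.003, "ty": 0.0, "tz": 0.0, "turn": 0.0, "claw": 0.07}
  ]
}}

```text
t: 14.58
tool_pos: [645.4, 152.3, 41.9]
tool_rot: [-3.138, 0.121, -0.001]
contact_force: [-1.6, 0.7, 0.8]
opening: 70.0
```

Call:
{"op": "play_rows", "data": {
  "targets": [
    {"tx": 0.0015, "ty": 0.0, "tz": 0.0, "turn": 0.0, "claw": 0.07},
    {"tx": 0.003, "ty": 0.0, "tz": 0.0, "turn": 0.0, "claw": 0.07}
  ]
}}

```text
t: 14.82
tool_pos: [648.5, 152.3, 41.9]
tool_rot: [-3.138, 0.121, -0.001]
contact_force: [-1.6, 0.1, 0.4]
opening: 69.9
```

Call:
{"op": "play_rows", "data": {
  "targets": [
    {"tx": 0.001, "ty": 0.0, "tz": 0.0, "turn": 0.0, "claw": 0.07},
    {"tx": 0.002, "ty": 0.0, "tz": 0.0, "turn": 0.0, "claw": 0.07}
  ]
}}

```text
t: 15.08
tool_pos: [650.4, 152.3, 41.9]
tool_rot: [-3.138, 0.121, -0.001]
contact_force: [-3.0, -0.3, 1.7]
opening: 69.8
```

Call:
{"op": "play_rows", "data": {
  "targets": [
    {"tx": 0.001, "ty": 0.0, "tz": 0.0, "turn": 0.0, "claw": 0.07}
  ]
}}

```text
t: 15.2
tool_pos: [650.4, 152.2, 41.9]
tool_rot: [-3.139, 0.121, 0.003]
contact_force: [-5.6, -1.3, 4.1]
opening: 70.4
```

```bash
python3 - <<'E'
from h import *
i=env.read_camera("top");cv2.imwrite("pics/t9.png",cv2.resize(i[90:165,230:330],None,fx=8,fy=8,interpolation=3))
print(env.sense()["contact_force"],env.sense()["tool_pos"],env.sense()["t"])
E
```

```text
[-4.73957505 -1.04857438  2.67897065] [650.41298754 152.25762991  41.86314924] 15.25
```

View pics/t9.png

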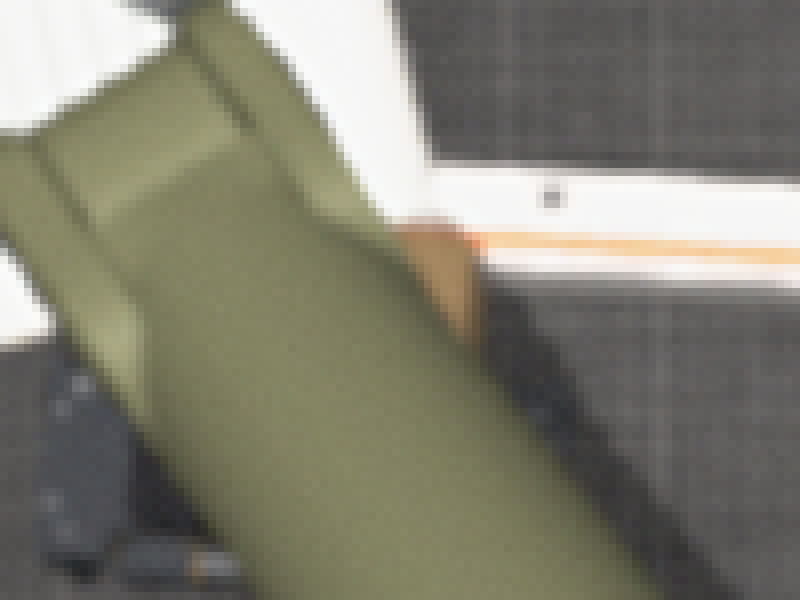

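The force rose to 5.6 N, so it is against the rail. I give one small seating push, then draw back.

Call:
{"op": "play_rows", "data": {
  "targets": [
    {"tx": 0.001, "ty": 0.0, "tz": 0.0, "turn": 0.0, "claw": 0.07},
    {"tx": 0.002, "ty": 0.0, "tz": 0.0, "turn": 0.0, "claw": 0.07},
    {"tx": 0.002, "ty": 0.0, "tz": 0.0, "turn": 0.0, "claw": 0.07},
    {"tx": 0.002, "ty": 0.0, "tz": 0.0, "turn": 0.0, "claw": 0.07}
  ]
}}

```text
t: 15.75
tool_pos: [650.4, 152.2, 41.8]
tool_rot: [3.138, -0.12, -0.01]
contact_force: [-8.0, -1.1, 4.3]
opening: 70.2
```

Call:
{"op": "play_rows", "data": {
  "targets": [
    {"tx": -0.01, "ty": 0.0, "tz": 0.0, "turn": 0.0, "claw": 0.07},
    {"tx": -0.04, "ty": 0.0, "tz": 0.0, "turn": 0.0, "claw": 0.07},
    {"tx": -0.08, "ty": 0.0, "tz": 0.02, "turn": 0.0, "claw": 0.07},
    {"tx": -0.12, "ty": 0.0, "tz": 0.06, "turn": 0.0, "claw": 0.07},
    {"tx": -0.16, "ty": 0.0, "tz": 0.11, "turn": 0.0, "claw": 0.07},
    {"tx": -0.18, "ty": 0.0, "tz": 0.16, "turn": 0.0, "claw": 0.07},
    {"tx": -0.19, "ty": 0.0, "tz": 0.2, "turn": 0.0, "claw": 0.07},
    {"tx": -0.19, "ty": -0.05, "tz": 0.2, "turn": 0.0, "claw": 0.07},
    {"tx": -0.19, "ty": -0.1, "tz": 0.2, "turn": 0.0, "claw": 0.07},
    {"tx": -0.19, "ty": -0.13, "tz": 0.2, "turn": 0.0, "claw": 0.07},
    {"tx": -0.19, "ty": -0.13, "tz": 0.2, "turn": 0.0, "claw": 0.07}
  ]
}}

```text
t: 17.12
tool_pos: [460.5, 19.4, 241.8]
tool_rot: [3.136, -0.128, -0.007]
contact_force: [-0.4, 0.7, 0.8]
opening: 69.6
```

```bash
python3 - <<'E'
from h import *
i=env.read_camera("top");cv2.imwrite("pics/t10.png",cv2.resize(i[90:190,200:400],None,fx=4,fy=4,interpolation=3))
i=env.read_camera("scene");cv2.imwrite("pics/s10.png",cv2.resize(i[150:290,200:420],None,fx=3.5,fy=3.5))
print(env.sense()["contact_force"],env.sense()["tool_pos"],env.sense()["t"])
E
```

```text
[-0.63615491  0.5807649   0.15261205] [460.53312943  22.8533744  241.94590489] 17.225
```

View pics/t10.png

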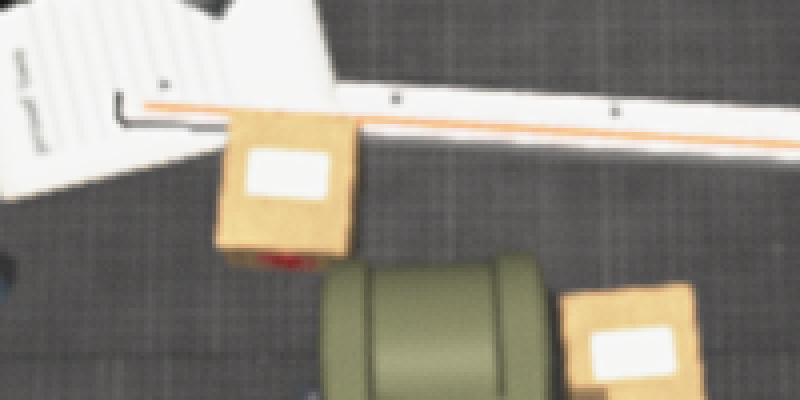

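View pics/s10.png

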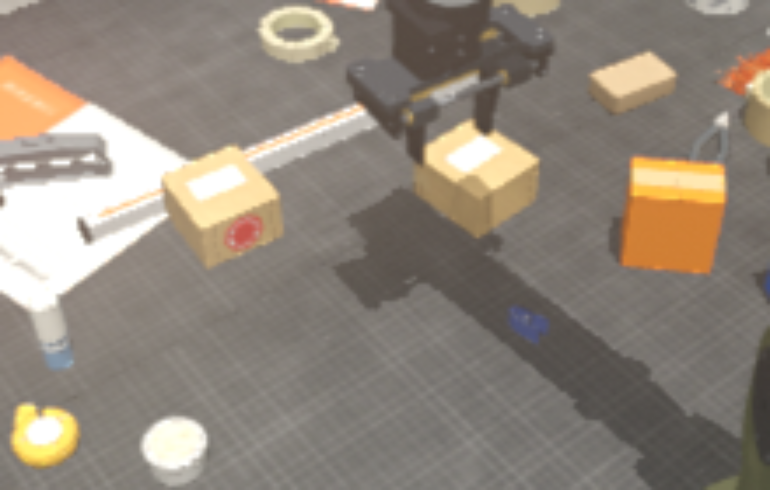

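```bash
python3 - <<'E'
from h import *
f=lambda L:np.array(L)/4+np.array([200,90])
b=back("top",f([(229,113),(358,120)]),64);r=back("top",f([(122,124),(800,158)]),30)
print(b.round(1),r.round(1),np.degrees([np.arctan2(*(b[0]-b[1])),np.arctan2(*(r[0]-r[1]))]).round(1), np.interp(b[:,1],r[::-1,1],r[::-1,0]))
env.sign_off();print(env.sense()["t"],env.sense()["contact_force"])
E
```

```text
[[769.2 195.2]
 [762.6  94.8]] [[ 773.5  286.2]
 [ 740.6 -255.5]] [3.7 3.5] [767.99199082 761.88888842]
the job is handed in; nothing more can be done
the job is handed in; nothing more can be done
```

I tipped both cartons forward with the fingertips, and each now lies on a broad face with its underside towards the robot. The right one's underside is plain. The left one showed the red stamp, so I pushed it top end first against the rail, with about 8 N at most, and drew the hand back and up.

**Stamped carton:** its top edge measured within about 1 mm of the rail's near face in the last top picture. It sits at 3.7° against the rail's 3.5°, so it is square, and it is between the rail's ends.

**Other carton:** it lies flat with its centre about 180 mm from the rail, measured before the push. In the pictures after that it still lay flat and well back from the rail.

**Bystanders:** none moved visibly in the pictures, but I did not measure them again at the end.

**Clearance and time:** the hand ended at about 242 mm height touching nothing, with force readings under 1 N. The job was handed in at about 17 s. My only hitch was one refused move call, which had incomplete rows and moved nothing.

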